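# Tap home the stoppers of three water samples

## Robot

A 6-joint arm with a two-finger parallel gripper is mounted at the origin on the work surface. World frame = base frame: x ahead of the robot, y to its left, z up, the work surface at z = 0. Lengths are in m, angles in degrees, forces in N, time in s.
With the tool pointing down it reaches from about 0.375 to 0.9 m from the base axis. Payload 3.1 kg.
Tool frame: the origin (TCP) lies on the centre line of the jaws, within the pads' length; the fingertips stand 8 mm ahead of it and the grasp point (between the pads) lies 11 mm behind it; y points along the fingers, x is the direction in which the jaws open and shut, and the axes are right-handed (so a half turn about y gives the same grasp; the last joint's range is limited). The gripper opens to 87 mm and grips with 3 to 60 N. Pads are 19 mm wide; open, the fingers measure 117 mm over their backs; the gripper's body (75 mm by 190 mm) begins 51 mm behind the grasp point.
Start: joints at [-84.311, 30.224, 82.088, -0, 67.689, -10.227], TCP at [0.171, -0.601, 0.231] pointing down, gripper open.
Joint ranges: [-176.69, 176.69], [-43.24, 126.21], [12.49, 139.97], [-82, 262], [0, 151.66], [-163.58, 163.58]. Speed limits (degrees/s): [159.86, 159.86, 180, 180, 180, 180].

## Interface

Orientations are given as a 3x3 rotation matrix whose columns are the frame's x, y, z axes.
In Python, from rig import read_state, imaging, job, spotter gives the robot as it stands.
- The arm moves only by the tool apply_moves, never from a script. Its argument "steps" is a list of rows, each an object of numbers: "x", "y", "z": the shift along the world's x, y, z in mm; "spin": the turn about the world's z in rad. In form: [{"x": .., "y": .., "z": .., "spin": ..}, ...]. A call has 1 to 12 rows; each row shifts and turns the pose as measured when the row begins; what a row does not reach is not made up. A row lasts 1/10 s, in which the tool goes at most 50 mm and 8.59 degrees, less where a joint would pass 70% of its speed; a pose out of reach is approached as far as the arm can. A call is refused whole if a number of a shift passes 50 or a number of a turn 0.15, either way. A call with a gripper value outside its range is refused whole. "grip" is the finger opening in mm, from 0 to 87, set as the call begins (left out, the last holds). The fingers move at their own pace and stop on an object; the grip force is fixed at half the most. Time passes only in rows, so rows that do not move let the fingers close. It gives the time, the measured TCP pose, the force and the opening at its end, in the units of the state.
- read_state(): the state, without advancing time (a new reading comes with each control period).
- imaging.capture(name): name is "side" or "top" or "wrist"; returns the picture (400x640x3 uint8, red, green, blue); there is no depth.
- imaging.camera_params(name): a dict with "fov_y" (degrees; the focal length in pixels is half the picture's height over the tangent of half this angle, whatever the lens; pixels are square), "cx", "cy" (the principal point, pixels), "dist" ([k1, k2, p1, p2, k3] as OpenCV has them; the pictures are not rectified), "R" (3x3) and "t" (3): a world point X has camera coordinates R X + t. Camera axes: x right, y down, z forward; pixel columns grow to the right and rows downward; lengths in m; the calibration is good to about 2 mm. A picture is of the moment at which its call begins: read the wrist's pose just before it. camera_params takes no time and is no camera call; for the wrist camera it gives the pose at the moment of the call.
- job.hand_in(): hands the job in, once; it reports no verdict.
Trained networks look in the newest picture that a camera, given by its name, has taken for a name from the list of things; names that differ only in an ending like _2 or _b are one class to them, and where a whole thing is asked for, a point or a joint stands for the part that bears it (a point fixed in the world has none). Each returns a list of dicts, best first, with "score" (0 to 1); they miss things now and then, are a little off and sometimes report something else, mostly with a low value. They report only what shows in the picture. A call takes as long as a camera call.
- spotter.cut_out(name, camera): "mask" (400x640 bool, what is visible of it) and "rect" ([left, top, width, height] in pixels, round what is visible of it).
The state is a dict: "time_s": time; "joint_positions": joint angles; "qvel": joint speeds; "tau": joint torques, N m; "position": TCP position; "tcp_rot": TCP orientation; "force": force on the tool from outside, world axes, zero at the start; "moment": the same for the moment, N m; "opening": opening from 0.0 (shut) to 1.0 (fully open).
Only numpy, scipy, OpenCV 4.12 (cv2) and the standard library are available. Lean on these libraries where they do the work, as an engineer would, in place of code of your own. Each camera call takes 0.05 s, during which the arm holds its last target.

## Task

Three amber sample bottles, a small, a middle and a large one, have white stoppers that still stand proud of their necks. With the fingertips, tap each stopper lightly straight down until it is fully home: the smallest bottle first, then the middle one, then the largest. Press gently, do not grip, lift, tip or shift the bottles, and leave everything else on the bench where it is.

Things in the scene. Friction and masses are not known exactly. Their poses are not given: they have to be found in the camera images.
- bottle_small: the small sample bottle: loose round amber glass bottle, 54 mm across, full and heavy for its size, with a narrow neck whose rim is 85 mm above its foot, closed by a white stopper. Origin: centre of its underside; z up its axis.
- top_small (a point): centre of the flat top of the small bottle's stopper (white round head 26 mm across, 14 mm thick, its top part of soft rubber that gives about 1 mm per 3 N, 5 mm at most, and springs back). Moves with the stopper; with the stopper fully home it is 99 mm above the table, at the start 7 to 10 mm higher.
- stopper_small (a joint): how far that stopper has been pushed down, in m: 0 = 10 mm proud of the rim, 0.010 = fully home, head resting on the rim. It starts between 0 and 0.003. About 4 N from above moves it; it stays where it is left, and goes no further than 0.010; only the soft top still gives then.
- bottle_middle: the middle sample bottle: loose round amber glass bottle, 68 mm across, full and heavy for its size, with a narrow neck whose rim is 125 mm above its foot, closed by a white stopper. Origin: centre of its underside; z up its axis.
- top_middle (a point): centre of the flat top of the middle bottle's stopper (white round head 30 mm across, 14 mm thick, its top part of soft rubber that gives about 1 mm per 3 N, 5 mm at most, and springs back). Moves with the stopper; with the stopper fully home it is 139 mm above the table, at the start 7 to 10 mm higher.
- stopper_middle (a joint): how far that stopper has been pushed down, in m: 0 = 10 mm proud of the rim, 0.010 = fully home, head resting on the rim. It starts between 0 and 0.003. About 4 N from above moves it; it stays where it is left, and goes no further than 0.010; only the soft top still gives then.
- bottle_large: the large sample bottle: loose round amber glass bottle, 84 mm across, full and heavy for its size, with a narrow neck whose rim is 165 mm above its foot, closed by a white stopper. Origin: centre of its underside; z up its axis.
- top_large (a point): centre of the flat top of the large bottle's stopper (white round head 34 mm across, 14 mm thick, its top part of soft rubber that gives about 1 mm per 3 N, 5 mm at most, and springs back). Moves with the stopper; with the stopper fully home it is 179 mm above the table, at the start 7 to 10 mm higher.
- stopper_large (a joint): how far that stopper has been pushed down, in m: 0 = 10 mm proud of the rim, 0.010 = fully home, head resting on the rim. It starts between 0 and 0.003. About 4 N from above moves it; it stays where it is left, and goes no further than 0.010; only the soft top still gives then.
- beaker: bystander, loose: open clear glass beaker, 48 mm across, 65 mm tall. Origin: centre of its underside. Leave alone.
- carton: bystander, loose: upright small cardboard carton with a yellow band, 40 x 40 x 75 mm. Origin: centre of its underside. Leave alone.
- reagent: bystander, loose: clear bottle with paper label and blue screw cap, 64 mm across, 140 mm tall. Origin: centre of its underside. Leave alone.
- jar: bystander, loose: low amber jar with black screw lid and paper label, 60 mm across, 70 mm tall. Origin: centre of its underside. Leave alone.
- wash: bystander, loose: yellow wash bottle with red collar and thin bent white spout, 72 mm across, about 205 mm tall; the spout reaches 75 mm to the side. Origin: centre of its underside. Leave alone.
- markers: bystander, loose: black square pen cup, 60 x 60 mm, with three white marker pens standing in it, 126 mm tall in all. Origin: centre of its underside. Leave alone.

How it is judged (in metres and radians):
On the way, in this order (a step that is already met when the one before it is completed fails the run):
1. the small bottle's stopper is home (within 2 mm), the next ones still proud (value of joint stopper_small above 0.008 m and value of joint each of stopper_middle, stopper_large below 0.005 m), for 0.1 s.
2. the middle bottle's stopper is home (within 2 mm), the next ones still proud (value of joint stopper_middle above 0.008 m and value of joint stopper_large below 0.005 m), for 0.1 s.
3. the large bottle's stopper is home (within 2 mm) (value of joint stopper_large above 0.008 m), for 0.1 s.
At the end, for the whole second after the job is handed in: All three stoppers are home (pushed down to within 2 mm of the end), the three bottles stand upright (within 0.05 rad) and still, within 20 mm of where they began, and no bystander has moved more than 20 mm (value of joint each of stopper_small, stopper_middle, stopper_large above 0.008 m and angle between each of bottle_small, bottle_middle, bottle_large's own z axis and vertical below 0.05 rad and distance of each of bottle_small, bottle_middle, bottle_large, beaker, carton, reagent, jar, wash, markers from where it was at the start of the episode below 0.02 m and linear speed of each of bottle_small, bottle_middle, bottle_large below 0.02 m/s); the robot touches nothing.
It fails at once if a later bottle's stopper is pushed down before the one before it is home ((value of joint stopper_middle above 0.005 m and value of joint stopper_small below 0.007 m) or (value of joint stopper_large above 0.005 m and value of joint stopper_middle below 0.007 m) or (value of joint stopper_large above 0.005 m and value of joint stopper_small below 0.007 m)).
It fails at once if a sample bottle is lifted (8 mm), tipped (0.15 rad) or shifted (20 mm) (height (world z) of any of bottle_small, bottle_middle, bottle_large above 0.008 m or angle between any of bottle_small, bottle_middle, bottle_large's own z axis and vertical above 0.15 rad or distance of any of bottle_small, bottle_middle, bottle_large from where it was at the start of the episode above 0.02 m).
It fails at once if a stopper or bottle is pressed hard (over 25 N) (contact force between any of the arm, the fingers and bottle_small above 25 N or contact force between any of the arm, the fingers and bottle_middle above 25 N or contact force between any of the arm, the fingers and bottle_large above 25 N).
It fails at once if a bystander is moved more than 20 mm or tipped (distance of any of beaker, carton, reagent, jar, wash, markers from where it was at the start of the episode above 0.02 m or angle between any of beaker, carton, reagent, jar, wash, markers's own z axis and vertical above 0.2 rad).
It also fails if it takes over 48 s, if anything falls off the work surface, if the arm or the gripper's body presses on something with over 40 N, if the wrist force passes 120 N, or if a joint passes its speed limit or range.

## Working session

There is one attempt and no reset: what is moved stays moved. The work goes in short steps, Python scripts to look and compute and a tool call to move; the robot and the scene stay as the last step left them, time stands still between calls to the robot, and variables do not carry over. Pictures are saved under pics/ and viewed, and the job is handed in when it is done.

Besides the shell and the picture viewer there is one more tool, called by a JSON object that holds its "name" and its "arguments". apply_moves: Moves the arm, as the interface text tells. Its arguments: {"type":"object","properties":{"steps":{"type":"array"},"grip":{"type":"number"}},"required":["steps"]}

```bash
mkdir -p pics
python3 - <<'E'
from rig import read_state, imaging
import cv2
for n in ("side","top"):
    im=imaging.capture(n); cv2.imwrite(f"pics/{n}0.png",im[:,:,::-1])
    print(n,imaging.camera_params(n))
print(read_state())
E
```

```text
side {'fov_y': 46.58659999503996, 'cx': 312.23455391351314, 'cy': 199.7257175849948, 'dist': array([-0.06575008,  0.        ,  0.        ,  0.        ,  0.        ]), 'R': array([[ 0.9958029 , -0.09088292, -0.0108108 ],
       [-0.07112807, -0.69414133, -0.716316  ],
       [ 0.05759666,  0.7140785 , -0.69769228]]), 't': array([-0.55603756,  0.14659521,  1.19442924])}
top {'fov_y': 45.576967597385966, 'cx': 317.05070125516346, 'cy': 204.79025218604914, 'dist': array([-0.10694861,  0.        ,  0.        ,  0.        ,  0.        ]), 'R': array([[-4.16695578e-04, -9.99920664e-01, -1.25893870e-02],
       [-9.83453229e-01,  2.69048369e-03, -1.81142230e-01],
       [ 1.81161730e-01,  1.23055921e-02, -9.83376327e-01]]), 't': array([0.00315159, 0.55905065, 1.358806  ])}
{'time_s': 0.1, 'joint_positions': array([-8.43114771e+01,  3.02746693e+01,  8.21476250e+01, -1.16068871e-03,
        6.76895730e+01, -1.02269791e+01]), 'qvel': array([ 0.05874587, -0.08405752, -0.17432336,  0.01637265,  0.0915093 ,
        0.03445966]), 'tau': array([-1.32428591e-03, -4.40985668e+01, -1.77151036e+01,  6.34964090e-02,
        5.33980737e-02, -3.98660382e-05]), 'position': array([ 0.17134964, -0.60039482,  0.22966631]), 'tcp_rot': array([[ 2.74226628e-01, -2.12176915e-04,  9.61665073e-01],
       [-9.61663170e-01,  1.94097924e-03,  2.74226513e-01],
       [-1.92475647e-03, -9.99998094e-01,  3.28225466e-04]]), 'force': array([1.50270093, 0.19123196, 0.08684162]), 'moment': array([0.02935094, 0.01144001, 0.02007108]), 'opening': 0.9999796050623719}
```

View pics/side0.png

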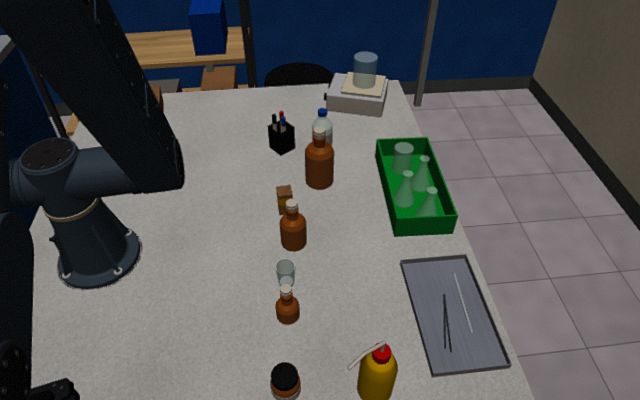

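View pics/top0.png

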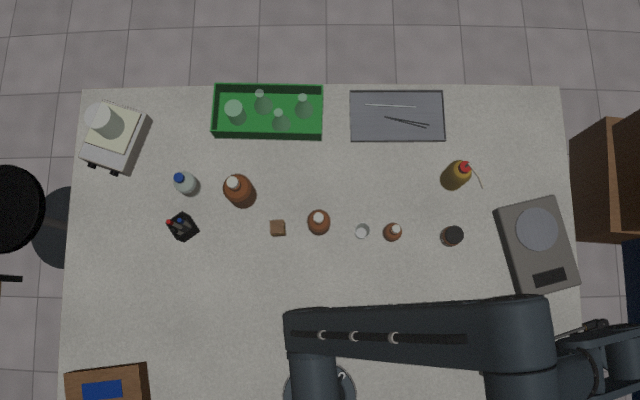

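```bash
cat > h.py <<'E'
import numpy as np,cv2
from rig import imaging
def K(n):
    p=imaging.camera_params(n);f=200/np.tan(np.radians(p['fov_y']/2))
    return np.array([[f,0,p['cx']],[0,f,p['cy']],[0,0,1]]),p
def ray(n,uv):
    k,p=K(n);q=cv2.undistortPoints(np.array([[uv]],float),k,p['dist'])[0,0]
    d=p['R'].T@np.array([q[0],q[1],1]);return -p['R'].T@p['t'],d
def onz(n,uv,z):
    c,d=ray(n,uv);return c+d*(z-c[2])/d[2]
def proj(n,X):
    k,p=K(n);return cv2.projectPoints(np.array(X,float).reshape(-1,3),cv2.Rodrigues(p['R'])[0],p['t'],k,p['dist'])[0][:,0]
E
python3 - <<'E'
import cv2,numpy as np
s=cv2.imread('pics/side0.png');t=cv2.imread('pics/top0.png')
r=[]
for im,cs in((s,[(287,292),(292,207),(319,135)]),(t,[(395,230),(319,217),(235,185)])):
    r.append(np.hstack([cv2.resize(im[y-16:y+16,x-16:x+16],(256,256),interpolation=cv2.INTER_NEAREST) for x,y in cs]))
cv2.imwrite('pics/crop.png',np.vstack(r))
from h import *
from rig import spotter
for n in('top_small','top_middle','top_large'):
  for c in('side','top'):
    print(n,c,[(round(d['score'],2),d['rect'],) for d in spotter.cut_out(n,c)[:3]])
E
```

```text
top_small side [(0.57, [281.1, 283.6, 11.5, 9.5])]
top_small top [(0.44, [392.8, 223.4, 4.2, 11.6])]
top_middle side [(0.54, [287.8, 198.1, 10.7, 11.1]), (0.31, [304.1, 124.6, 30.9, 70.4])]
top_middle top []
top_large side [(0.6, [313.6, 123.6, 12.3, 12.2])]
top_large top [(0.45, [229.5, 177.9, 5.3, 9.4]), (0.35, [390.7, 223.9, 7.2, 10.8])]
```

View pics/crop.png

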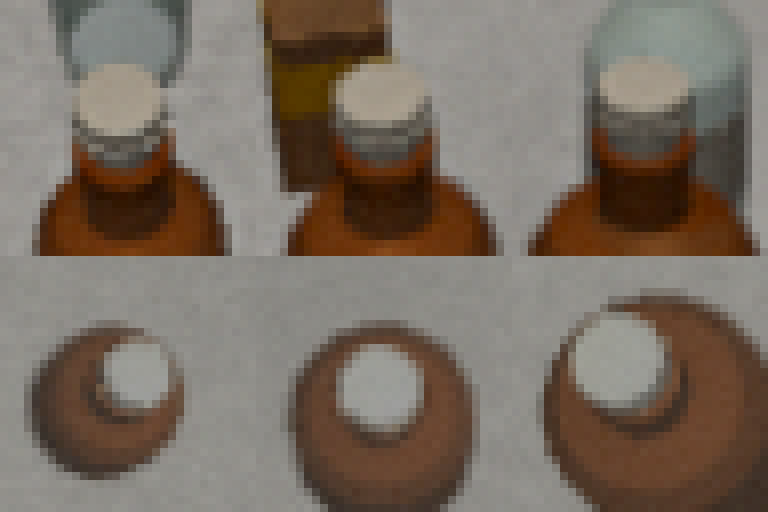

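Run:
```python
from h import *
for nm,t,s,z in(('s',(395.9,228),(285.2,287.1),.1075),('m',(318,217),(291.2,202.1),.1475),('l',(231.6,181.5),(319.1,128.9),.1875)):
    c1,d1=ray('top',t);c2,d2=ray('side',s)
    A=np.c_[d1,-d2];k=np.linalg.lstsq(A,c2-c1,rcond=None)[0]
    print(nm,onz('top',t,z).round(4),onz('side',s,z).round(4),((c1+d1*k[0]+c2+d2*k[1])/2).round(4))
for nm,u,z in(('jar',(451,235),.07),('beaker',(362,230),.065),('carton',(277,225),.075),('reag',(179,178),.14),('markers',(175,220),.11),('washcollar',(465,168),.16),('spout',(482,188),.17),):
    print(nm,onz('top',u,z).round(3))
```

```text
s [ 0.4815 -0.2207  0.1075] [ 0.4815 -0.2184  0.1075] [ 0.4814 -0.2203  0.1101]
m [ 0.5072 -0.0015  0.1475] [ 0.5089 -0.0014  0.1475] [ 0.5081 -0.0014  0.1472]
l [0.5988 0.2322 0.1875] [0.6006 0.2346 0.1875] [0.5994 0.232  0.189 ]
jar [ 0.465 -0.387  0.07 ]
beaker [ 0.482 -0.128  0.065]
carton [0.495 0.118 0.075]
reag [0.621 0.393 0.14 ]
markers [0.505 0.408 0.11 ]
washcollar [ 0.642 -0.412  0.16 ]
spout [ 0.583 -0.453  0.17 ]
```

{"name": "apply_moves", "arguments": {"grip": 0, "steps": [{"x": 10, "y": 30, "z": 0, "spin": 0}, {"x": 28, "y": 32, "z": 0, "spin": 0}, {"x": 30, "y": 35, "z": 0, "spin": 0}, {"x": 30, "y": 35, "z": 0, "spin": 0}, {"x": 30, "y": 35, "z": 0, "spin": 0}, {"x": 30, "y": 35, "z": 0, "spin": 0}, {"x": 30, "y": 35, "z": 0, "spin": 0}, {"x": 30, "y": 35, "z": 0, "spin": 0}, {"x": 30, "y": 35, "z": 0, "spin": 0}, {"x": 30, "y": 35, "z": 0, "spin": 0}, {"x": 20, "y": 25, "z": 0, "spin": 0}, {"x": 0, "y": 0, "z": 0, "spin": 0}]}}

```text
time_s: 1.6
position: [0.4771, -0.2228, 0.2324]
tcp_rot: [[0.268, 0.005, 0.964], [-0.963, -0.009, 0.268], [0.01, -1.0, 0.002]]
force: [-0.5, 0.2, -0.4]
opening: 0.029
```

{"name": "apply_moves", "arguments": {"grip": 0, "steps": [{"x": 4, "y": 2, "z": -15, "spin": 0}, {"x": 0, "y": 0, "z": -20, "spin": 0}, {"x": 0, "y": 0, "z": -20, "spin": 0}, {"x": 0, "y": 0, "z": -20, "spin": 0}, {"x": 0, "y": 0, "z": -20, "spin": 0}, {"x": 0, "y": 0, "z": 0, "spin": 0}, {"x": 0, "y": 0, "z": 0, "spin": 0}]}}

```text
time_s: 2.3
position: [0.4813, -0.2245, 0.1367]
tcp_rot: [[0.27, 0.009, 0.963], [-0.963, -0.015, 0.27], [0.017, -1.0, 0.004]]
force: [-0.3, -0.7, 0.5]
opening: 0.006
```

Run:
```python
from h import *
from rig import read_state
s=read_state();print(s['position'],s['force'],s['opening'])
for n in('side','wrist'):
    im=imaging.capture(n)
    print(n,proj(n,[[.4815,-.22,.108],list(s['position']-[0,0,.008])]).round(1).tolist())
    if n=='side': im=cv2.resize(im[200:350,190:390],None,fx=4,fy=4,interpolation=cv2.INTER_CUBIC)
    cv2.imwrite(f'pics/{n}1.png',im[:,:,::-1])
```

```text
[ 0.48133173 -0.22448455  0.13665758] [-0.26505787 -0.67988456  0.4910204 ] 0.005504868271470107
side [[285.2, 287.6], [284.7, 283.6]]
wrist [[309.1, 232.9], [316.3, 248.1]]
```

View pics/side1.png

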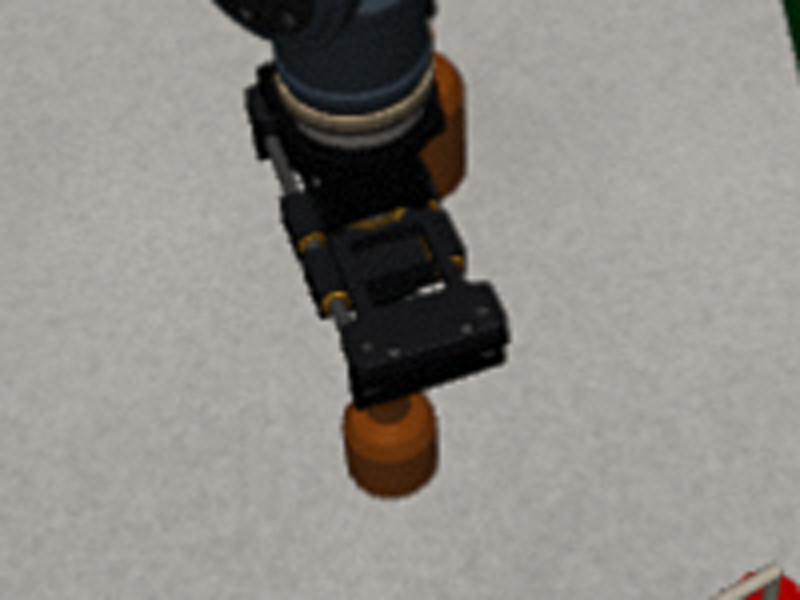

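View pics/wrist1.png

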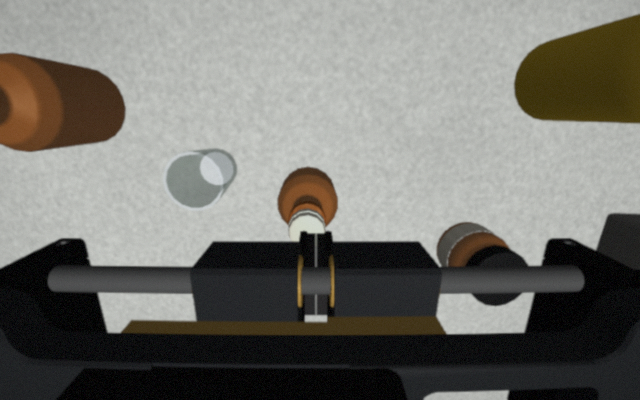

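{"name": "apply_moves", "arguments": {"steps": [{"x": 0, "y": 5, "z": -5, "spin": 0}, {"x": 0, "y": 0, "z": -5, "spin": 0}, {"x": 0, "y": 0, "z": -4, "spin": 0}, {"x": 0, "y": 0, "z": 0, "spin": 0}]}}

```text
time_s: 2.8
position: [0.4829, -0.2201, 0.1249]
tcp_rot: [[0.27, 0.014, 0.963], [-0.963, -0.019, 0.27], [0.022, -1.0, 0.008]]
force: [-0.6, -0.4, -0.9]
opening: 0.007
```

{"name": "apply_moves", "arguments": {"steps": [{"x": -1, "y": 0, "z": -3, "spin": 0}, {"x": 0, "y": 0, "z": -3, "spin": 0}, {"x": 0, "y": 0, "z": -3, "spin": 0}]}}

```text
time_s: 3.1
position: [0.4823, -0.2202, 0.1156]
tcp_rot: [[0.27, 0.015, 0.963], [-0.963, -0.02, 0.27], [0.023, -1.0, 0.009]]
force: [-0.2, -0.0, 0.4]
opening: 0.001
```

Tip at about 107.6 mm; now small steps with force checks.

{"name": "apply_moves", "arguments": {"steps": [{"x": 0, "y": 0, "z": -2, "spin": 0}, {"x": 0, "y": 0, "z": -2, "spin": 0}]}}

```text
time_s: 3.3
position: [0.4823, -0.2202, 0.1115]
tcp_rot: [[0.27, 0.015, 0.963], [-0.963, -0.02, 0.27], [0.023, -1.0, 0.009]]
force: [-0.1, 0.6, 4.2]
opening: 0.008
```

{"name": "apply_moves", "arguments": {"steps": [{"x": 0, "y": 0, "z": -2, "spin": 0}]}}

```text
time_s: 3.4
position: [0.4822, -0.2202, 0.1096]
tcp_rot: [[0.27, 0.015, 0.963], [-0.963, -0.02, 0.27], [0.023, -1.0, 0.009]]
force: [-1.1, 0.6, 3.7]
opening: 0.003
```

{"name": "apply_moves", "arguments": {"steps": [{"x": 0, "y": 0, "z": -2, "spin": 0}]}}

```text
time_s: 3.5
position: [0.4823, -0.2202, 0.1077]
tcp_rot: [[0.27, 0.015, 0.963], [-0.963, -0.02, 0.27], [0.023, -1.0, 0.009]]
force: [-0.4, 0.2, 4.3]
opening: 0.006
```

{"name": "apply_moves", "arguments": {"steps": [{"x": 0, "y": 0, "z": -1.5, "spin": 0}]}}

```text
time_s: 3.6
position: [0.4823, -0.2202, 0.1062]
tcp_rot: [[0.27, 0.015, 0.963], [-0.963, -0.02, 0.27], [0.024, -1.0, 0.009]]
force: [-0.6, 0.2, 4.6]
opening: 0.008
```

{"name": "apply_moves", "arguments": {"steps": [{"x": 0, "y": 0, "z": -1.2, "spin": 0}]}}

```text
time_s: 3.7
position: [0.4823, -0.2203, 0.1051]
tcp_rot: [[0.27, 0.015, 0.963], [-0.963, -0.02, 0.27], [0.024, -1.0, 0.009]]
force: [-1.1, 1.2, 6.8]
opening: 0.005
```

{"name": "apply_moves", "arguments": {"steps": [{"x": 0, "y": 0, "z": -0.8, "spin": 0}, {"x": 0, "y": 0, "z": 0, "spin": 0}]}}

```text
time_s: 3.9
position: [0.4823, -0.2202, 0.105]
tcp_rot: [[0.27, 0.015, 0.963], [-0.963, -0.02, 0.27], [0.024, -1.0, 0.009]]
force: [-1.4, 1.3, 7.7]
opening: 0.006
```

{"name": "apply_moves", "arguments": {"steps": [{"x": 0, "y": 0, "z": 5, "spin": 0}, {"x": 0, "y": 0, "z": 20, "spin": 0}, {"x": 0, "y": 0, "z": 35, "spin": 0}, {"x": 0, "y": 0, "z": 30, "spin": 0}, {"x": 4, "y": 30, "z": 5, "spin": 0}, {"x": 4, "y": 36, "z": 0, "spin": 0}, {"x": 4, "y": 36, "z": 0, "spin": 0}, {"x": 4, "y": 36, "z": 0, "spin": 0}, {"x": 4, "y": 36, "z": 0, "spin": 0}, {"x": 4, "y": 30, "z": 0, "spin": 0}, {"x": 2, "y": 15, "z": 0, "spin": 0}, {"x": 0, "y": 0, "z": 0, "spin": 0}]}}

```text
time_s: 5.1
position: [0.5097, 0.0044, 0.2016]
tcp_rot: [[0.266, 0.02, 0.964], [-0.964, -0.022, 0.266], [0.027, -1.0, 0.013]]
force: [-0.3, -1.5, -0.1]
opening: 0.006
```

Run:
```python
from h import *
from rig import read_state
s=read_state();print(s['position'],s['force'],s['opening'])
im=imaging.capture('side')
print(proj('side',[[.4815,-.22,.099],[.508,-.0015,.1475],list(s['position']-[0,0,.008])]).round(1).tolist())
cv2.imwrite('pics/side2.png',cv2.resize(im[180:330,190:390],None,fx=4,fy=4,interpolation=cv2.INTER_CUBIC)[:,:,::-1])
im=imaging.capture('wrist');cv2.imwrite('pics/wrist2.png',im[:,:,::-1])
print(proj('wrist',[[.508,-.0015,.1475],list(s['position']-[0,0,.008])]).round(1).tolist())
```

```text
[0.50965105 0.00436635 0.2015683 ] [-0.31473471 -1.48626828 -0.10762518] 0.00631615669745633
[[285.4, 290.0], [290.8, 202.2], [290.5, 186.4]]
[[319.0, 225.5], [313.2, 247.5]]
```

View pics/side2.png

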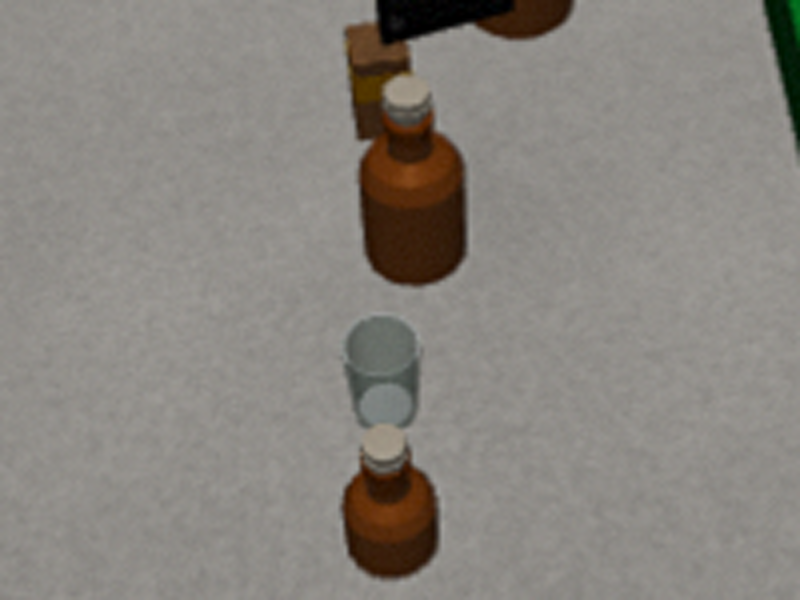

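View pics/wrist2.png

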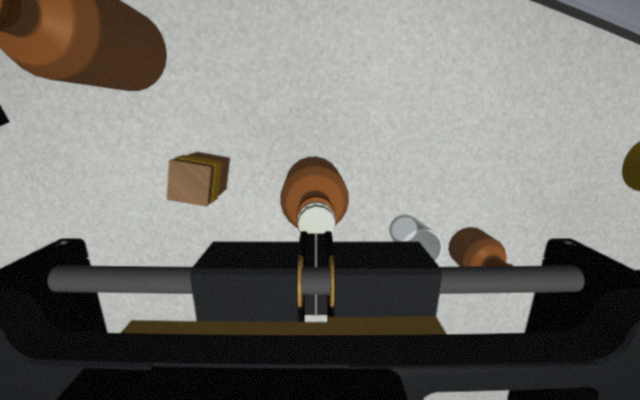

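{"name": "apply_moves", "arguments": {"steps": [{"x": -1, "y": -5, "z": -10, "spin": 0}, {"x": 0, "y": 0, "z": -15, "spin": 0}, {"x": 0, "y": 0, "z": -10, "spin": 0}, {"x": 0, "y": 0, "z": 0, "spin": 0}]}}

```text
time_s: 5.6
position: [0.5085, -0.0077, 0.164]
tcp_rot: [[0.259, 0.02, 0.966], [-0.966, -0.024, 0.259], [0.029, -1.0, 0.013]]
force: [0.6, 0.2, 0.6]
opening: 0.007
```

{"name": "apply_moves", "arguments": {"steps": [{"x": 0, "y": 6, "z": 0, "spin": 0}, {"x": 0, "y": 0, "z": 0, "spin": 0}, {"x": 0, "y": 0, "z": 0, "spin": 0}]}}

```text
time_s: 5.9
position: [0.5087, -0.0028, 0.1638]
tcp_rot: [[0.256, 0.02, 0.966], [-0.966, -0.024, 0.257], [0.029, -1.0, 0.013]]
force: [1.0, -0.1, 0.1]
opening: 0.009
```

{"name": "apply_moves", "arguments": {"steps": [{"x": 0, "y": 1.5, "z": -3, "spin": 0}, {"x": 0, "y": 0, "z": -3, "spin": 0}, {"x": 0, "y": 0, "z": -2, "spin": 0}]}}

```text
time_s: 6.2
position: [0.5096, -0.001, 0.1565]
tcp_rot: [[0.257, 0.023, 0.966], [-0.966, -0.025, 0.258], [0.03, -0.999, 0.015]]
force: [0.5, -0.8, -0.0]
opening: 0.005
```

{"name": "apply_moves", "arguments": {"steps": [{"x": 0, "y": 0, "z": -2, "spin": 0}]}}

```text
time_s: 6.3
position: [0.5096, -0.0009, 0.1544]
tcp_rot: [[0.257, 0.023, 0.966], [-0.966, -0.025, 0.258], [0.03, -0.999, 0.016]]
force: [0.5, -0.3, 1.6]
opening: 0.006
```

{"name": "apply_moves", "arguments": {"steps": [{"x": 0, "y": 0, "z": -2, "spin": 0}]}}

```text
time_s: 6.4
position: [0.5097, -0.0009, 0.1525]
tcp_rot: [[0.257, 0.023, 0.966], [-0.966, -0.025, 0.258], [0.03, -0.999, 0.016]]
force: [-1.4, 0.5, 4.2]
opening: 0.006
```

{"name": "apply_moves", "arguments": {"steps": [{"x": 0, "y": 0, "z": -2, "spin": 0}]}}

```text
time_s: 6.5
position: [0.5097, -0.001, 0.1506]
tcp_rot: [[0.257, 0.023, 0.966], [-0.966, -0.025, 0.258], [0.031, -0.999, 0.016]]
force: [-0.6, 1.0, 4.7]
opening: 0.006
```

Sliding at about 4 N; home expected around TCP z 0.145.

{"name": "apply_moves", "arguments": {"steps": [{"x": 0, "y": 0, "z": -2, "spin": 0}]}}

```text
time_s: 6.6
position: [0.5097, -0.001, 0.1487]
tcp_rot: [[0.258, 0.023, 0.966], [-0.966, -0.025, 0.258], [0.031, -0.999, 0.016]]
force: [-0.4, 0.5, 4.6]
opening: 0.002
```

{"name": "apply_moves", "arguments": {"steps": [{"x": 0, "y": 0, "z": -2, "spin": 0}]}}

```text
time_s: 6.7
position: [0.5097, -0.001, 0.1467]
tcp_rot: [[0.258, 0.023, 0.966], [-0.966, -0.026, 0.258], [0.031, -0.999, 0.016]]
force: [-1.8, 0.5, 3.8]
opening: 0.004
```

{"name": "apply_moves", "arguments": {"steps": [{"x": 0, "y": 0, "z": -1.5, "spin": 0}]}}

```text
time_s: 6.8
position: [0.5097, -0.001, 0.1452]
tcp_rot: [[0.257, 0.023, 0.966], [-0.966, -0.026, 0.258], [0.031, -0.999, 0.016]]
force: [-0.5, 0.5, 6.9]
opening: 0.006
```

{"name": "apply_moves", "arguments": {"steps": [{"x": 0, "y": 0, "z": -0.8, "spin": 0}, {"x": 0, "y": 0, "z": 0, "spin": 0}]}}

```text
time_s: 7.0
position: [0.5097, -0.001, 0.145]
tcp_rot: [[0.257, 0.024, 0.966], [-0.966, -0.026, 0.258], [0.031, -0.999, 0.016]]
force: [-1.6, 1.0, 8.0]
opening: 0.005
```

{"name": "apply_moves", "arguments": {"steps": [{"x": 0, "y": 0, "z": 5, "spin": 0}, {"x": 0, "y": 0, "z": 25, "spin": 0}, {"x": 0, "y": 0, "z": 35, "spin": 0}, {"x": 0, "y": 0, "z": 25, "spin": 0}, {"x": 10, "y": 28, "z": 5, "spin": 0}, {"x": 14, "y": 36, "z": 0, "spin": 0}, {"x": 14, "y": 36, "z": 0, "spin": 0}, {"x": 14, "y": 36, "z": 0, "spin": 0}, {"x": 14, "y": 36, "z": 0, "spin": 0}, {"x": 12, "y": 33, "z": 0, "spin": 0}, {"x": 8, "y": 20, "z": 0, "spin": 0}, {"x": 0, "y": 0, "z": 0, "spin": 0}]}}

```text
time_s: 8.2
position: [0.5982, 0.2326, 0.24]
tcp_rot: [[0.253, 0.024, 0.967], [-0.967, -0.024, 0.253], [0.029, -0.999, 0.017]]
force: [-0.2, -1.4, 0.1]
opening: 0.005
```

{"name": "apply_moves", "arguments": {"steps": [{"x": 0, "y": 0, "z": 0, "spin": 0}, {"x": 0, "y": 0, "z": 0, "spin": 0}]}}

```text
time_s: 8.4
position: [0.5972, 0.2318, 0.2386]
tcp_rot: [[0.254, 0.021, 0.967], [-0.967, -0.025, 0.254], [0.03, -0.999, 0.014]]
force: [0.8, 0.2, 0.6]
opening: 0.006
```

Run:
```python
from h import *
from rig import read_state
s=read_state();print(s['position'],s['force'],s['opening'])
im=imaging.capture('side')
print(proj('side',[[.508,-.0015,.139],[.5995,.2325,.1875],list(s['position']-[0,0,.008])]).round(1).tolist())
cv2.imwrite('pics/side3.png',cv2.resize(im[80:230,220:420],None,fx=4,fy=4,interpolation=cv2.INTER_CUBIC)[:,:,::-1])
im=imaging.capture('wrist');cv2.imwrite('pics/wrist3.png',im[:,:,::-1])
print(proj('wrist',[[.5995,.2325,.1875],list(s['position']-[0,0,.008])]).round(1).tolist())
```

```text
[0.59715841 0.23182647 0.23861314] [0.77743103 0.23792229 0.63835365] 0.005799247966092251
[[291.0, 204.7], [318.8, 129.4], [317.9, 116.3]]
[[313.5, 220.2], [315.4, 247.9]]
```

View pics/side3.png

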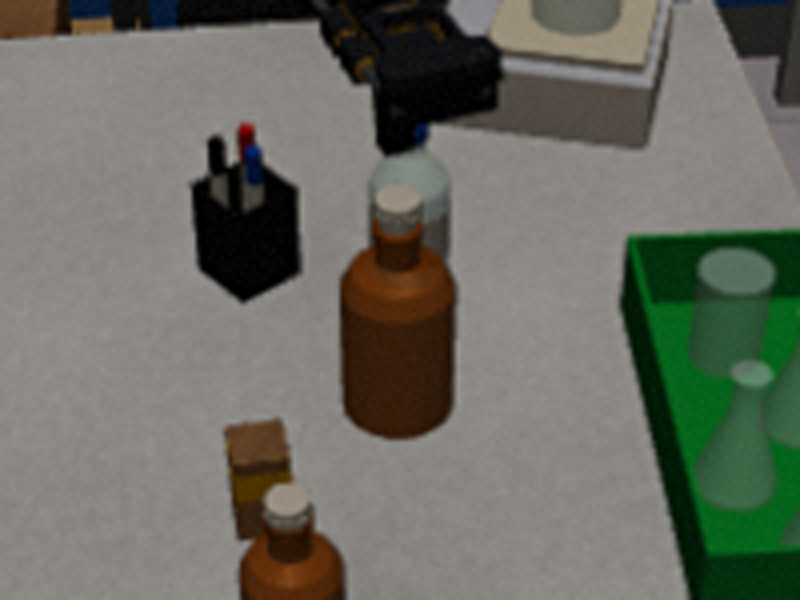

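View pics/wrist3.png

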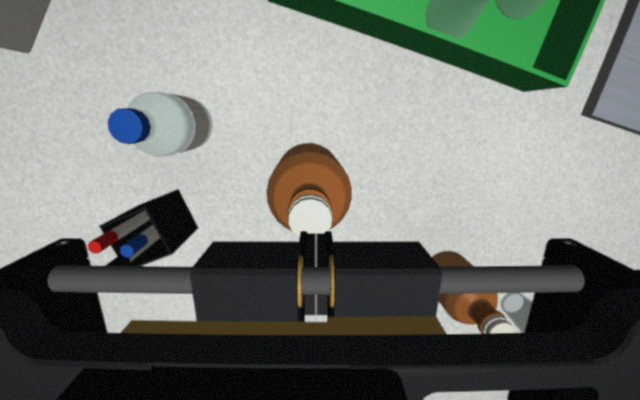

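{"name": "apply_moves", "arguments": {"steps": [{"x": 1, "y": 1, "z": -10, "spin": 0}, {"x": 0, "y": 0, "z": -12, "spin": 0}, {"x": 0, "y": 0, "z": -8, "spin": 0}, {"x": 0, "y": 0, "z": 0, "spin": 0}, {"x": 0, "y": 0, "z": 0, "spin": 0}]}}

```text
time_s: 9.0
position: [0.5974, 0.2292, 0.2056]
tcp_rot: [[0.249, 0.019, 0.968], [-0.968, -0.026, 0.249], [0.03, -0.999, 0.012]]
force: [-0.3, 0.4, 0.6]
opening: 0.004
```

{"name": "apply_moves", "arguments": {"steps": [{"x": 2, "y": 3, "z": -3, "spin": 0}, {"x": 0, "y": 0, "z": -3, "spin": 0}, {"x": 0, "y": 0, "z": -1.5, "spin": 0}]}}

```text
time_s: 9.3
position: [0.6001, 0.2326, 0.1981]
tcp_rot: [[0.249, 0.02, 0.968], [-0.968, -0.026, 0.249], [0.03, -0.999, 0.013]]
force: [-0.9, -0.0, -0.0]
opening: 0.004
```

{"name": "apply_moves", "arguments": {"steps": [{"x": 0, "y": 0, "z": -2, "spin": 0}]}}

```text
time_s: 9.4
position: [0.6003, 0.2328, 0.1962]
tcp_rot: [[0.249, 0.021, 0.968], [-0.968, -0.026, 0.249], [0.03, -0.999, 0.014]]
force: [-0.6, -0.3, 1.7]
opening: 0.006
```

{"name": "apply_moves", "arguments": {"steps": [{"x": 0, "y": 0, "z": -2, "spin": 0}]}}

```text
time_s: 9.5
position: [0.6004, 0.2328, 0.1946]
tcp_rot: [[0.249, 0.021, 0.968], [-0.968, -0.026, 0.25], [0.03, -0.999, 0.014]]
force: [-1.0, -0.0, 3.1]
opening: 0.008
```

{"name": "apply_moves", "arguments": {"steps": [{"x": 0, "y": 0, "z": -2, "spin": 0}]}}

```text
time_s: 9.6
position: [0.6004, 0.2328, 0.1932]
tcp_rot: [[0.249, 0.022, 0.968], [-0.968, -0.026, 0.25], [0.031, -0.999, 0.014]]
force: [-1.0, -0.7, 5.2]
opening: 0.005
```

{"name": "apply_moves", "arguments": {"steps": [{"x": 0, "y": 0, "z": -2, "spin": 0}]}}

```text
time_s: 9.7
position: [0.6004, 0.2328, 0.1916]
tcp_rot: [[0.249, 0.022, 0.968], [-0.968, -0.026, 0.25], [0.031, -0.999, 0.015]]
force: [-2.3, -0.4, 3.1]
opening: 0.004
```

{"name": "apply_moves", "arguments": {"steps": [{"x": 0, "y": 0, "z": -2, "spin": 0}]}}

```text
time_s: 9.8
position: [0.6004, 0.2328, 0.1899]
tcp_rot: [[0.249, 0.022, 0.968], [-0.968, -0.026, 0.25], [0.031, -0.999, 0.015]]
force: [-1.0, -0.2, 4.1]
opening: 0.002
```

{"name": "apply_moves", "arguments": {"steps": [{"x": 0, "y": 0, "z": -2, "spin": 0}]}}

```text
time_s: 9.9
position: [0.6004, 0.2328, 0.1881]
tcp_rot: [[0.249, 0.023, 0.968], [-0.968, -0.026, 0.25], [0.031, -0.999, 0.015]]
force: [-0.7, 0.3, 4.5]
opening: 0.007
```

{"name": "apply_moves", "arguments": {"steps": [{"x": 0, "y": 0, "z": -1.5, "spin": 0}]}}

```text
time_s: 10.0
position: [0.6004, 0.2328, 0.1865]
tcp_rot: [[0.249, 0.023, 0.968], [-0.968, -0.026, 0.25], [0.031, -0.999, 0.015]]
force: [-0.9, -0.4, 3.5]
opening: 0.003
```

{"name": "apply_moves", "arguments": {"steps": [{"x": 0, "y": 0, "z": -1.5, "spin": 0}]}}

```text
time_s: 10.1
position: [0.6004, 0.2328, 0.1851]
tcp_rot: [[0.249, 0.023, 0.968], [-0.968, -0.026, 0.25], [0.031, -0.999, 0.016]]
force: [-2.1, 0.3, 7.1]
opening: 0.005
```

{"name": "apply_moves", "arguments": {"steps": [{"x": 0, "y": 0, "z": -1, "spin": 0}, {"x": 0, "y": 0, "z": 0, "spin": 0}]}}

```text
time_s: 10.3
position: [0.6005, 0.2328, 0.1852]
tcp_rot: [[0.249, 0.023, 0.968], [-0.968, -0.026, 0.25], [0.031, -0.999, 0.016]]
force: [-2.1, -1.7, 7.3]
opening: 0.006
```

{"name": "apply_moves", "arguments": {"steps": [{"x": 0, "y": 0, "z": 5, "spin": 0}, {"x": 0, "y": 0, "z": 20, "spin": 0}, {"x": 0, "y": 0, "z": 35, "spin": 0}, {"x": 0, "y": 0, "z": 40, "spin": 0}, {"x": 0, "y": 0, "z": 20, "spin": 0}, {"x": 0, "y": 0, "z": 0, "spin": 0}, {"x": 0, "y": 0, "z": 0, "spin": 0}]}}

```text
time_s: 11.0
position: [0.5996, 0.2328, 0.3036]
tcp_rot: [[0.249, 0.018, 0.968], [-0.968, -0.026, 0.249], [0.029, -0.999, 0.012]]
force: [0.1, 0.3, 0.4]
opening: 0.007
```

Run:
```python
from h import *
from rig import read_state
s=read_state();print(s['position'],s['force'])
im=imaging.capture('side')
print(proj('side',[[.4815,-.22,.099],[.508,-.0015,.139],[.5995,.2325,.179]]).round(1).tolist())
cv2.imwrite('pics/side4.png',cv2.resize(im[80:400,210:420],None,fx=1.85,fy=1.85,interpolation=cv2.INTER_CUBIC)[:,:,::-1])
s0=cv2.imread('pics/side0.png')[:,:,::-1]
r=[np.hstack([cv2.resize(i[y-16:y+16,x-16:x+16],(256,256),interpolation=cv2.INTER_NEAREST) for x,y in [(287,292),(292,207),(319,135)]]) for i in(s0,im)]
cv2.imwrite('pics/cmp4.png',np.vstack(r)[:,:,::-1])
```

```text
[0.59956005 0.23279244 0.30357467] [0.05047187 0.29120929 0.42320716]
[[285.4, 290.0], [291.0, 204.7], [318.8, 131.9]]
```

View pics/side4.png

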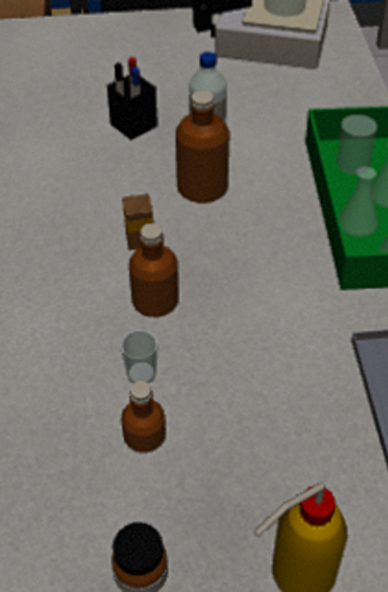

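View pics/cmp4.png

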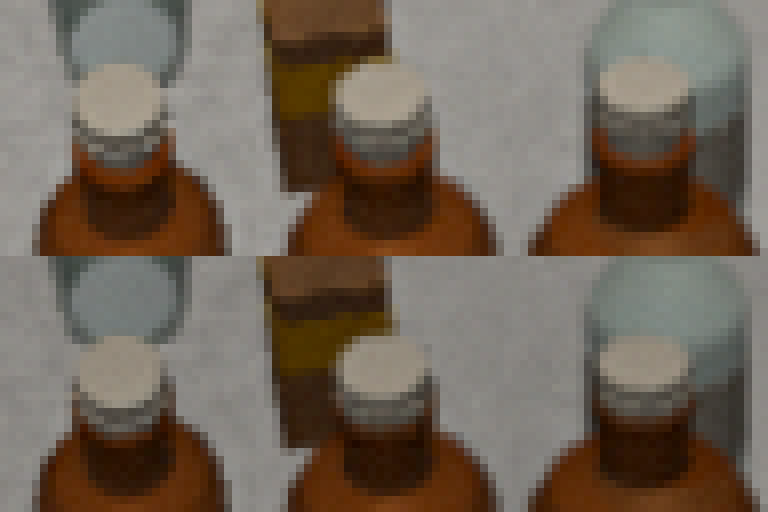

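```bash
python3 -c "
from rig import job
print(job.hand_in())"
```

```text
the job is handed in; nothing more can be done
None
```

I tapped the three stoppers down with closed fingertips in the order small, middle, large, then lifted clear and handed the job in at about 11 s of the 48 s allowed.

- **Pressing force:** Each stopper slid at roughly 4 N. I stopped when the force rose to 7–8 N, with the fingertips about 2 mm below the home height, which fits the stopper resting on the rim and only the soft top giving.
- **Last side picture:** All three stopper tops sit within about 1 px of their predicted fully home positions, having dropped about 3 px. Bottles and bystanders look unmoved and upright.
- **Arm at the end:** The fingertips were about 115 mm above the large stopper and touching nothing, with the force reading near zero.
- **Small disagreements:** Wrist-camera predictions were off by up to about 9 px. The tool tilted up to about 2° over the moves. Sideways moves drifted a few mm, which I corrected before each press. None of this showed in the results.

The hand-in reports no verdict, so these checks are my own.

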